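# Lever a stuck doming die out of its block

## Task

The round flanged steel doming die has jammed in its die block. Pick up the wood-handled pry bar, slide its blade under the die's flange over the steel saddle and lever the die up until it stands at least 6 mm higher than fully seated; then take the bar out and lay it flat on the cutting mat. Do not disturb the jar, the white dish, the punch rack and the small steel block.

Things in the scene. Friction and masses are not known exactly. Their poses are not given: they have to be found in the camera images.
- block: Fixed dark steel block (132 x 120 mm) on a wooden foot (160 x 150 x 40 mm). Origin on the bench surface under the die's axis; z up. +x runs from the saddle to the die. The steel block's flat top is 70 mm above the bench and reaches from x = -66 to +66 mm; the wooden foot from x = -80 to +80 mm.
- saddle (a point): Top of the fulcrum: a level round steel bar (radius 5 mm, along the block's y), fixed on the block 60 mm from the die's axis at local x = -60 mm, 75 mm above the bench (5 mm above the block's top). Two cheeks beside it, 14 mm long (x), rise to 84 mm and leave a 24 mm wide gap for the blade, centred on local y = 0.
- flange_top (a point): Centre of the top of the die's flange; moves up with the die. The flange is a disc of diameter 90 mm, 8 mm thick (too wide to grip); below it the die is a stem of diameter 50 mm. When fully seated the flange's underside is 85 mm above the bench (15 mm above the block's top) and its top 93 mm; the overhang round the stem is 20 mm.
- die (a joint): How far the die has risen from fully seated, in m: 0 seated, 0.010 its top stop. Starts at 0 to 0.0015. It is jammed: it moves only under about 50 N straight up at the flange, equally stiff all the way (damping 60 N s/m on top), and stays wherever it is left.
- bar_grip (a point): Pry bar, loose, 0.14 kg, lying on the mat: steel strip 190 x 16 x 5 mm with a wooden handle on the upper face of its rear part, 90 long, 18 wide, 20 high (25 with the steel). This point is in the handle, 125 mm behind the tip, 65 ahead of the tail end, 12.5 above the flat underside; the centre of mass is about 20 mm ahead of it. Axes: x along the bar to the tip, z out of the handle's top.
- bar_tip (a point): Middle of the end of the bar's blade, 2.5 mm above its underside; axes as bar_grip. With the tip under the flange and the blade on the saddle, the bar stays there when let go (tail heavy, tip up against the flange), so its tail can be pressed down. With the tip near the stem the tail end drops 50 to 60 mm to raise the die 6 to 8 mm.
- mat: Grey cutting mat, fixed, 340 (its x) x 300 (its y) x 2 mm; origin on the bench under its centre.
- jar: Bystander: glass jar, diameter 60, height 85 mm.
- dish: Bystander: white square dish, 75 x 75 x 30 mm.
- punch_rack: Bystander: wooden rack 90 x 140 x 30 mm with upright steel punches, 75 mm high in all.
- bench_block: Bystander: small steel block 45 x 60 x 20 mm.
Things that resemble listed ones, but are neither listed nor needed, are in the scene too. Of the things like the part that bears bar_grip, leave any that is purple; of the rest the larger one is meant.

How it is judged (in metres and radians):
On the way, in this order (a step that is already met when the one before it is completed fails the run):
1. the bar's tip is under the flange, over the saddle (horizontal distance between bar_tip and flange_top below 0.043 m and z of bar_tip in the frame of flange_top below -0.008 m and value of joint die below 0.004 m), for 0.1 s.
2. the die is levered up past 5 mm by the bar pressing on it, the bar bearing on the die block (value of joint die above 0.005 m and contact force between bar and die above 2 N and contact force between bar and block above 2 N), for 0.04 s.
At the end, for the whole second after the job is handed in: The die stands more than 5 mm above fully seated; the bar lies flat (within 0.1 rad), handle up, at rest on the mat, its grip point at least 10 mm inside the mat's edges (value of joint die above 0.005 m and x of bar_grip in the frame of mat between -0.16 and 0.16 m and y of bar_grip in the frame of mat between -0.14 and 0.14 m and height (world z) of bar_grip below 0.022 m and angle between bar_grip's own z axis and vertical below 0.1 rad and linear speed of bar below 0.02 m/s); the robot touches nothing.
It fails at once if one of the bystanders (jar, dish, punch rack, small steel block) is moved by more than 25 mm (distance of any of jar, dish, punch_rack, bench_block from where it was at the start of the episode above 0.025 m).
It also fails if it takes over 64 s, if anything falls off the work surface, if the arm or the gripper's body presses on something with over 40 N, if the wrist force passes 120 N, or if a joint passes its speed limit or range.

## Robot

A 6-joint arm with a two-finger parallel gripper is mounted at the origin on the work surface. World frame = base frame: x ahead of the robot, y to its left, z up, the work surface at z = 0. Lengths are in m, angles in degrees, forces in N, time in s.
With the tool pointing down it reaches from about 0.275 to 0.85 m from the base axis. Payload 5.2 kg.
Tool frame: the origin (TCP) lies on the centre line of the jaws, within the pads' length; the fingertips stand 8 mm ahead of it and the grasp point (between the pads) lies 11 mm behind it (env.tcp_to_tips is the distance from the TCP to the fingertips, in m); z points along the fingers, y is the line along which they close (so a half turn about z gives the same grasp; the last joint's range is limited). The gripper opens to 85 mm and grips with 20 to 120 N. Pads are 22 mm wide; open, the fingers measure 114 mm over their backs; the gripper's body (76 mm by 85 mm) begins 54 mm behind the grasp point. The pads swing forward as they close: fully open they stand 13 mm farther back than shut.
Start: joints at [-83.297, 14.817, 87.949, -0, 77.235, -11.62], TCP at [0.173, -0.522, 0.239] pointing down, gripper open.
Joint ranges: [-179.93, 179.93], [-52.35, 119.4], [10.71, 147.94], [-69.91, 249.91], [12.55, 155.21], [-178.61, 178.61]. Speed limits (degrees/s): [147.25, 147.25, 180, 180, 180, 180].

## Interface

Orientations are given as [roll, pitch, yaw] about the fixed x, y, z axes, in that order (R = Rz(yaw) Ry(pitch) Rx(roll)).
In Python, from station import env, vision, ticket gives the robot as it stands.
- The arm moves only by the tool apply_moves, never from a script. Its argument "moves" is a list of rows, each a list of 2 entries, a list of its own where there are three numbers: the shift along the tool's x, y, z in m, then the turn, a rotation vector about the tool's x, y, z in degrees. A call has 1 to 10 rows; each row is the pose to reach, as a shift and turn from the pose commanded when the call began, along the tool's axes at that moment; what a row does not reach only later rows make up. A row lasts 1/10 s, in which the tool goes at most 50 mm and 8.59 degrees, less where a joint would pass 70% of its speed; a pose out of reach is approached as far as the arm can. A call with a gripper value outside its range is refused whole. "grip" is the opening, from 0 (shut) to 1 (fully open), set as the call begins (left out, the last holds). The fingers move at their own pace and stop on an object; "force" is the grip in N (left out, the last holds). Time passes only in rows, so rows that repeat a pose let the fingers close. It gives the time, the measured TCP pose, the force, the opening and the grip force at its end, in the units of the state.
- env.get_obs(): the state, without advancing time (a new reading comes with each control period).
- vision.read_camera(name): name is "side" or "top" or "wrist"; returns the picture (480x640x3 uint8, blue, green, red); there is no depth.
- vision.get_calibration(name): a dict with "fov_y" (degrees; the focal length in pixels is half the picture's height over the tangent of half this angle, whatever the lens; pixels are square), "cx", "cy" (the principal point, pixels), "distortion" ([k1, k2, p1, p2, k3] as OpenCV has them; the pictures are not rectified), "R" (3x3) and "t" (3): a world point X has camera coordinates R X + t. Camera axes: x right, y down, z forward; pixel columns grow to the right and rows downward; lengths in m; the calibration is good to about 2 mm. A picture is of the moment at which its call begins: read the wrist's pose just before it. get_calibration takes no time and is no camera call; for the wrist camera it gives the pose at the moment of the call.
- ticket.job_done(): hands the job in; it is judged then, once.
The state is a dict: "clock": time; "qpos": joint angles; "qvel": joint speeds; "joint_efforts": joint torques, N m; "tool_pos": TCP position; "tool_rot": TCP orientation; "contact_force": force on the tool from outside, world axes, zero at the start; "ft_torque": the same for the moment, N m; "width": finger opening in m; "finger_force": force on a finger pad.
Only numpy, scipy, OpenCV 4.12 (cv2) and the standard library are available. Lean on these libraries where they do the work, as an engineer would, in place of code of your own. Each camera call takes 0.05 s, during which the arm holds its last target. There are 200 camera calls.

## Working session

There is one attempt and no reset: what is moved stays moved. The work goes in short steps, Python scripts to look and compute and a tool call to move; the robot and the scene stay as the last step left them, time stands still between calls to the robot, and variables do not carry over. Pictures are saved under pics/ and viewed, at most 10 in all, crops included, and the job is handed in when it is done.

Besides the shell and the picture viewer there is one more tool, called after "Emit:" as a command line: name --argument value ..., lists and objects as JSON in quotes. apply_moves: Moves the arm, as the interface text tells. Its arguments: {"type":"object","properties":{"moves":{"type":"array"},"grip":{"type":"number"},"force":{"type":"number"}},"required":["moves"]}

```bash
ls; mkdir -p pics
python3 - <<'E'
from station import env, vision, ticket
import cv2
for n in("top","side"):
    cv2.imwrite(f"pics/{n}0.png",vision.read_camera(n))
    c=vision.get_calibration(n);print(n,c)
print(env.get_obs())
E
```

```text
pics
top {'fov_y': 54.76097185813051, 'cx': 325.8739041219295, 'cy': 234.3827891153433, 'distortion': array([-0.028426,  0.      ,  0.      ,  0.      ,  0.      ]), 'R': array([[-0.04209109, -0.99911135,  0.00220173],
       [-0.97845742,  0.04077498, -0.20238202],
       [ 0.2021124 , -0.01067278, -0.97930418]]), 't': array([-0.01869345,  0.52562521,  1.02587307])}
side {'fov_y': 54.909893438122104, 'cx': 323.29371675072156, 'cy': 234.80210382881674, 'distortion': array([-0.018133,  0.      ,  0.      ,  0.      ,  0.      ]), 'R': array([[ 0.69711622, -0.71695612, -0.00170256],
       [-0.36814126, -0.35591415, -0.85895118],
       [ 0.61522434,  0.59941559, -0.51205465]]), 't': array([-0.37262836,  0.25893482,  1.11463378])}
{'clock': 0.1, 'qpos': array([-8.32970239e+01,  1.48556890e+01,  8.80044374e+01,  1.22267897e-03,
        7.72342241e+01, -1.16185771e+01]), 'qvel': array([-0.00175746, -0.11565856, -0.14396468, -0.11804358,  0.02831549,
        0.02482477]), 'joint_efforts': array([ 1.79077255e-03, -4.46971607e+01, -2.91247326e+01, -3.24752118e-04,
        6.38417783e-03, -2.41219311e-05]), 'tool_pos': array([ 0.17287678, -0.52164737,  0.23855471]), 'tool_rot': array([-1.79907823e+02, -2.01693315e-02,  1.83212658e+01]), 'contact_force': array([-0.17059975, -0.44016734, -0.71985879]), 'ft_torque': array([-0.01016326,  0.00970177,  0.03952024]), 'finger_force': 0.0, 'width': 0.08550630846691437}
```

View pics/top0.png

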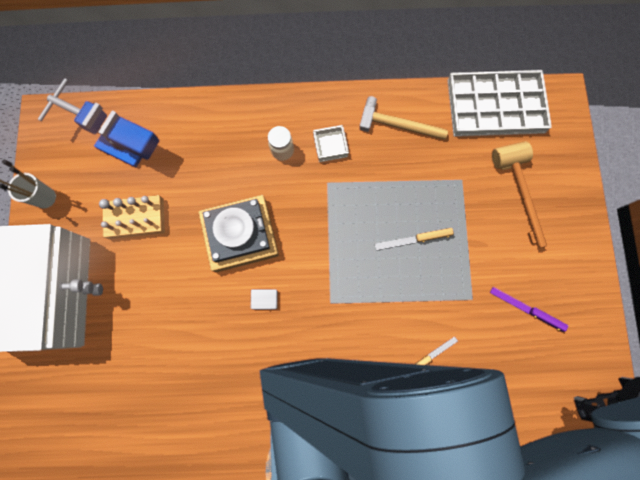

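View pics/side0.png

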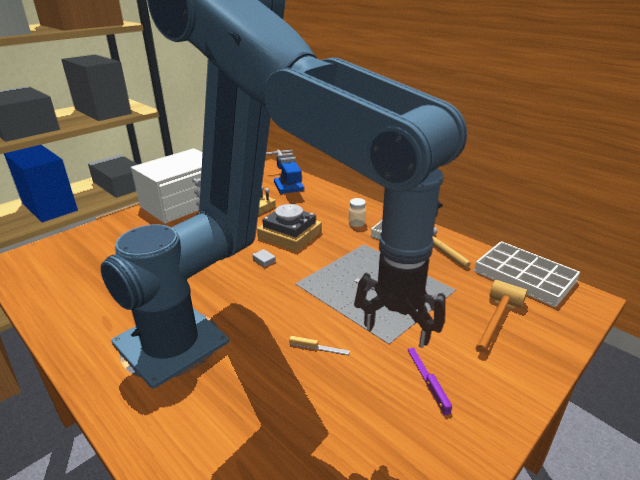

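The top view shows the block with the die at (234,230), the mat at (398,241), jar (280,140), dish (331,143), rack (131,215) and small block (264,299). Candidates for the bar are the one on the mat at (415,239), a smaller orange one at (437,352), and a purple one at (530,308). By the description I pick the one on the mat and check it in one close crop.

```bash
cat > h.py <<'E'
import numpy as np, cv2
from station import env, vision, ticket
from scipy.spatial.transform import Rotation as Rn
def cam(n):
    c=vision.get_calibration(n); f=240/np.tan(np.radians(c["fov_y"]/2))
    return np.array([[f,0,c["cx"]],[0,f,c["cy"]],[0,0,1.]]),np.array(c["distortion"]),np.array(c["R"]),np.array(c["t"])
def w(c,px,z):   # pixels -> world points on plane z
    K,d,R,t=c; u=cv2.undistortPoints(np.float64(px).reshape(-1,1,2),K,d).reshape(-1,2)
    r=np.c_[u,np.ones(len(u))]@R; o=-R.T@t
    return o+r*((z-o[2])/r[:,2])[:,None]
def p(c,X):
    K,d,R,t=c; return cv2.projectPoints(np.float64(X).reshape(-1,1,3),cv2.Rodrigues(R)[0],t,K,d)[0].reshape(-1,2)
def pose(): 
    o=env.get_obs(); return np.array(o["tool_pos"]),Rn.from_euler("xyz",o["tool_rot"],degrees=True)
E
python3 - <<'E'
from h import *
im=cv2.imread("pics/top0.png")
a=cv2.resize(im[170:310,190:285],None,fx=4,fy=4,interpolation=cv2.INTER_CUBIC)
b=cv2.resize(im[215:260,365:465],None,fx=4.0,fy=4.0,interpolation=cv2.INTER_CUBIC)
d=cv2.resize(im[325:370,410:465],None,fx=4,fy=4,interpolation=cv2.INTER_CUBIC)
o=np.zeros((560,800,3),np.uint8); o[:,:380]=a; o[:180,390:790]=b; o[200:380,390:610]=d
cv2.imwrite("pics/crop1.png",o)
c=cam("top")
# mat corners approx
print(w(c,[[328,182],[463,181],[471,299],[331,302]],.002).round(3))
E
```

```text
[[ 0.669 -0.052  0.002]
 [ 0.658 -0.391  0.002]
 [ 0.363 -0.38   0.002]
 [ 0.371 -0.047  0.002]]
```

View pics/crop1.png

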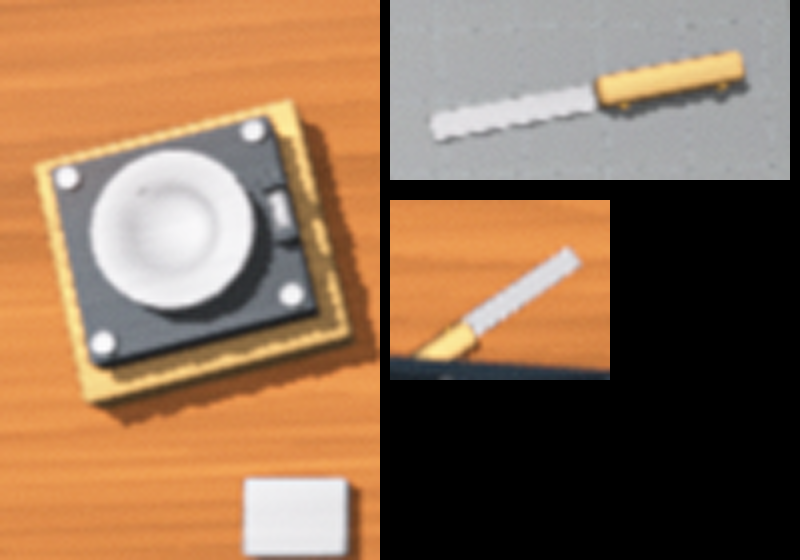

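The crop shows the mat bar (length to be checked against 190 mm), the small orange one with a visibly thinner blade, and the block. The foot's corners in crop pixels are (38,165), (295,100), (350,338) and (90,402), the flange centre is about (172,230), and the saddle with its cheeks is at (282,215).

Run:
```python
from h import *
c=cam("top")
A=lambda q:np.float64(q)/4+[190-.375,170-.375]
B=lambda q:(np.float64(q)-[390,0])/4+[365-.375,215-.375]
C=lambda q:(np.float64(q)-[390,200])/4+[410-.375,325-.375]
foot=w(c,A([[38,165],[295,100],[350,338],[90,402]]),.040); print("foot",foot.round(3))
print("sides",[round(np.linalg.norm(foot[i]-foot[i-1]),3) for i in range(4)],"ctr",foot.mean(0).round(4))
e=(foot[0]-foot[1])+(foot[3]-foot[2]); print("yaw",np.degrees(np.arctan2(e[1],e[0])))
stl=w(c,A([[52,170],[270,117],[318,312],[98,365]]),.070);print("steel ctr",stl.mean(0).round(4),[round(np.linalg.norm(stl[i]-stl[i-1]),3) for i in range(4)])
e=(stl[0]-stl[1])+(stl[3]-stl[2]); print("yaw",np.degrees(np.arctan2(e[1],e[0])))
print("flange",w(c,A([[90,230],[254,230],[172,150],[172,308]]),.094).round(4))
s=w(c,A([[281,216]]),.077);print("saddle",s)
tip=w(c,B([[433,128]]),.007)[0]; bf=w(c,B([[597,96]]),.007)[0]; hr=w(c,B([[742,66]]),.027)[0]; hf=w(c,B([[600,90]]),.027)[0]
print("tip",tip,"hf",hf,"hr",hr,"len",np.linalg.norm((hr-tip)[:2]),"handle",np.linalg.norm(hr-hf))
d=hr-tip;d=-d;print("bar yaw",np.degrees(np.arctan2(d[1],d[0])), "grip",tip[:2]-.125*d[:2]/np.linalg.norm(d[:2]))
t=w(c,C([[574,256],[470,328]]),.005);print("other blade",np.linalg.norm(t[0]-t[1]))
for n,q,z in(("jar",[280,132],.085),("dish",[331,141],.03),("sblk",A([296,515]),.02),("rack",[131,213],.03)): print(n,w(c,[q],z)[0].round(3))
```

```text
foot [[0.597 0.259 0.04 ]
 [0.631 0.105 0.04 ]
 [0.485 0.075 0.04 ]
 [0.453 0.227 0.04 ]]
sides [np.float64(0.147), np.float64(0.158), np.float64(0.149), np.float64(0.155)] ctr [0.5416 0.1667 0.04  ]
yaw 102.03822155966985
steel ctr [0.5409 0.1662 0.07  ] [np.float64(0.119), np.float64(0.13), np.float64(0.119), np.float64(0.128)]
yaw 101.62743862771639
flange [[0.5434 0.2149 0.094 ]
 [0.5395 0.1225 0.094 ]
 [0.588  0.1686 0.094 ]
 [0.4969 0.1688 0.094 ]]
saddle [[0.55101664 0.10953562 0.077     ]]
tip [ 0.49880417 -0.15966243  0.007     ] hf [ 0.51414126 -0.25855931  0.027     ] hr [ 0.52521864 -0.34511378  0.027     ] len 0.18732306035932608 handle 0.08726044372133525
bar yaw 98.1063081830054 grip [ 0.51643045 -0.28341344]
other blade 0.07478080950172432
jar [0.77  0.058 0.085]
dish [ 0.766 -0.064  0.03 ]
sblk [0.385 0.111 0.02 ]
rack [0.602 0.427 0.03 ]
```

```bash
cat >> h.py <<'E'
def to(pos,yaw,tilt=0):  # shift, rotvec(deg) in tool axes to reach TCP pos, tool down with x along yaw, tilt about tool y
    P,R=pose(); T=Rn.from_euler("xyz",[180,0,yaw],degrees=True)*Rn.from_euler("y",tilt,degrees=True)
    d=R.inv()
    return d.apply(np.array(pos)-P).round(4),(d*T).as_rotvec(degrees=True).round(2)
E
python3 -c "
from h import *
print(to([.514,-.27,.20],98),env.tcp_to_tips)"
```

```text
(array([ 0.4029, -0.1316,  0.0389]), array([-6.000e-02, -8.000e-02, -7.968e+01])) 0.008
```

Emit:
apply_moves --moves '[[[0.04,-0.013,0.004],[0,0,-8]],[[0.08,-0.026,0.008],[0,0,-16]],[[0.12,-0.039,0.012],[0,0,-24]],[[0.16,-0.052,0.016],[0,0,-32]],[[0.2,-0.065,0.02],[0,0,-40]],[[0.24,-0.078,0.024],[0,0,-48]],[[0.28,-0.092,0.028],[0,0,-56]],[[0.32,-0.105,0.032],[0,0,-64]],[[0.36,-0.118,0.036],[0,0,-72]],[[0.403,-0.132,0.039],[0,0,-79.7]]]' --grip 1

```text
clock: 1.1
tool_pos: [0.5148, -0.2688, 0.1997]
tool_rot: [-179.9, -0.0, 98.3]
contact_force: [0.6, -0.6, 0.1]
width: 0.0855
finger_force: 0.0
```

Emit:
apply_moves --moves '[[[0,0,0],[0,0,0]],[[0,0,0],[0,0,0]]]'

```text
clock: 1.3
tool_pos: [0.5142, -0.2691, 0.1995]
tool_rot: [-179.9, -0.0, 98.1]
contact_force: [0.1, 0.6, -0.7]
width: 0.0856
finger_force: 0.0
```

Run:
```python
from h import *
o=env.get_obs();print(o["tool_pos"],o["tool_rot"],o["qpos"].round(1),o["clock"])
c=cam("wrist"); np.savez("pics/w1.npz",*c)
im=vision.read_camera("wrist"); cv2.imwrite("pics/w1.png",im)
print(p(c,[[.4988,-.1597,.007],[.5252,-.345,.027]]))
```

```text
[ 0.51422851 -0.26905839  0.19954128] [-1.79919471e+02 -4.80376184e-02  9.81133917e+01] [-38.6  19.6  87.   -0.   73.5 -46.7] 1.3
[[328.64506999  61.98591419]
 [328.40918904 304.9362609 ]]
```

View pics/w1.png

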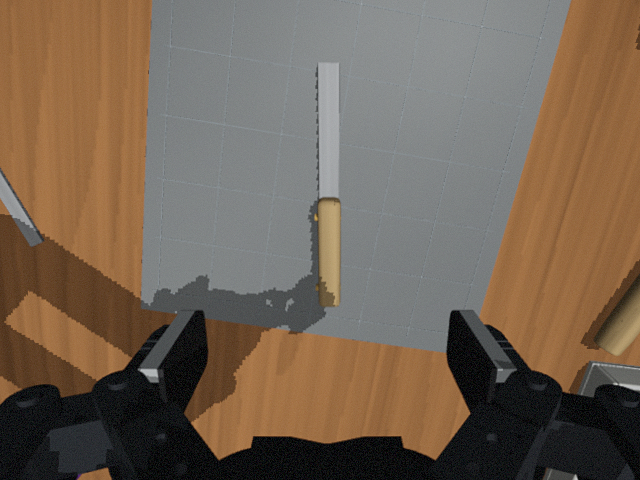

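The wrist view confirms the bar: tip at (329,62) and handle end at (330,305), both within 2 px of prediction. Descending.

```bash
python3 -c "
from h import *
c=np.load('pics/w1.npz');c=[c[k] for k in c]
t=w(c,[[329,62]],.007)[0];r=w(c,[[330,304]],.027)[0];hf=w(c,[[329.5,200]],.027)[0];d=(t-r)[:2];print(t,r,hf,np.linalg.norm(d),np.degrees(np.arctan2(d[1],d[0])))
print(to([.5165,-.2834,.0135],98))"
```

```text
[ 0.49906075 -0.15967272  0.007     ] [ 0.52637132 -0.34397723  0.027     ] [ 0.51356951 -0.25819016  0.027     ] 0.1863169898243985 98.42885644559422
(array([-0.0138,  0.0013,  0.1863]), array([-0.07, -0.03,  0.01]))
```

Emit:
apply_moves --moves '[[[-0.005,0,0.035],[0,0,0]],[[-0.01,0.001,0.07],[0,0,0]],[[-0.014,0.001,0.1],[0,0,0]],[[-0.014,0.001,0.125],[0,0,0]],[[-0.014,0.001,0.145],[0,0,0]],[[-0.014,0.001,0.16],[0,0,0]],[[-0.014,0.001,0.172],[0,0,0]],[[-0.014,0.001,0.18],[0,0,0]],[[-0.014,0.001,0.186],[0,0,0]],[[-0.014,0.001,0.186],[0,0,0]]]'

```text
clock: 2.35
tool_pos: [0.5165, -0.284, 0.0139]
tool_rot: [-180.0, -0.0, 98.0]
contact_force: [-0.7, -0.9, 0.1]
width: 0.0852
finger_force: 0.0
```

Emit:
apply_moves --moves '[[[0,0,0],[0,0,0]],[[0,0,0],[0,0,0]],[[0,0,0],[0,0,0]],[[0,0,0],[0,0,0]],[[0,0,0],[0,0,0]],[[0,0,0],[0,0,0]],[[0,0,0],[0,0,0]],[[0,0,0],[0,0,0]]]' --grip 0 --force 80

```text
clock: 3.15
tool_pos: [0.5173, -0.284, 0.0149]
tool_rot: [180.0, 0.0, 98.0]
contact_force: [-1.0, 0.9, 6.3]
width: 0.0163
finger_force: 80.6
```

Emit:
apply_moves --moves '[[[0,0,-0.01],[0,0,0]],[[0,0,-0.03],[0,0,0]],[[0,0,-0.06],[0,0,0]],[[0,0,-0.09],[0,0,0]],[[0,0,-0.12],[0,0,0]],[[0,0,-0.15],[0,0,0]],[[0,0,-0.15],[0,0,0]],[[0,0,-0.15],[0,0,0]]]'

```text
clock: 3.95
tool_pos: [0.5169, -0.2839, 0.1649]
tool_rot: [180.0, 0.1, 98.0]
contact_force: [-0.1, 1.0, -1.5]
width: 0.0164
finger_force: 79.8
```

Run:
```python
from h import *
P,R=pose();print(P,R.as_euler("xyz",degrees=True))
c=cam("wrist"); np.savez("pics/w2.npz",*c)
im=vision.read_camera("wrist"); s=vision.read_camera("side")
cs=cam("side")
# predicted tip/handle corners in tool frame: grip point 1.4 mm below TCP-> use z offset g
for dz in(0,):
    g=P+R.apply([0,0,0.000]); print(p(cs,[g+R.apply([.125,0,0]),g+R.apply([-.065,0,0])]))
o=np.zeros((480,800,3),np.uint8); o[:,:400]=im[:,120:520]
x,y=p(cs,[P])[0].astype(int); k=s[y-80:y+80,x-66:x+67]; k=cv2.resize(k,(399,480),interpolation=cv2.INTER_CUBIC); o[:,401:]=k
print(x,y); cv2.imwrite("pics/w2.png",o); cv2.imwrite("pics/w2full.png",im); cv2.imwrite("pics/s2full.png",s)
```

```text
[ 0.51694479 -0.28388086  0.16487437] [1.79959401e+02 5.09403316e-02 9.80228630e+01]
[[356.80645929 231.27126596]
 [421.42412932 253.97294065]]
398 245
```

View pics/w2.png

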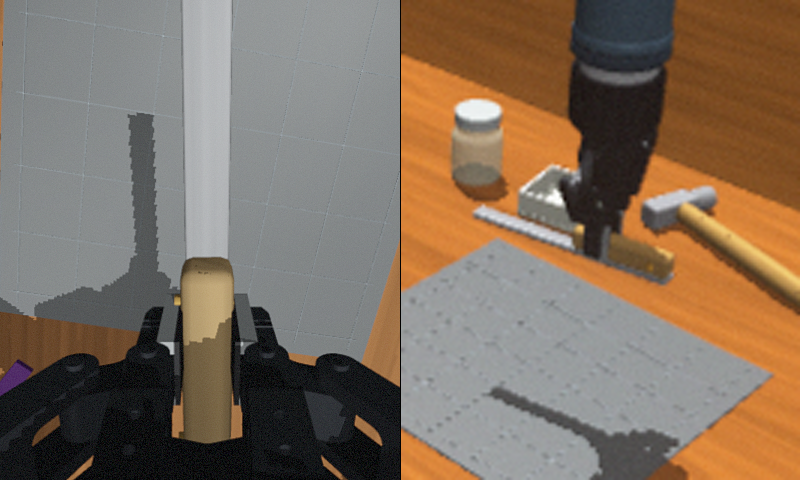

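The bar is held level and centred, with its tip at side (358,235) and tail at (421,257). Its strip lies about 10 mm below TCP, as expected. Next is the approach pose.

Run:
```python
from h import *
c=np.load('pics/w2.npz');c=[c[k] for k in c];P,R=pose()
for z in(-.0121,):
  print("handle front in tool",R.inv().apply(w(c,[[328,265]],P[2]-z)-P))
print(p(c,P+R.apply([[.025,0,-.0121],[.025,.009,-.0121],[.025,-.009,-.0121]])))
print(to([.5862,-.045,.13],101.8))
```

```text
handle front in tool [[ 0.02654683  0.00040462 -0.01204734]]
[[326.75107729 269.51663569]
 [354.46004925 269.4933926 ]
 [299.03681927 269.53201257]]
(array([0.226 , 0.1027, 0.0332]), array([-0.1 , -0.12, -3.78]))
```

Emit:
apply_moves --moves '[[[0.025,0.011,0.004],[0,0,-0.4]],[[0.05,0.023,0.008],[0,0,-0.8]],[[0.075,0.034,0.012],[0,0,-1.2]],[[0.1,0.046,0.016],[0,0,-1.6]],[[0.126,0.057,0.02],[0,0,-2.1]],[[0.151,0.069,0.024],[0,0,-2.6]],[[0.176,0.08,0.028],[0,0,-3.1]],[[0.201,0.092,0.031],[0,0,-3.5]],[[0.226,0.103,0.033],[0,0,-3.8]],[[0.226,0.103,0.033],[0,0,-3.8]]]'

```text
clock: 5.05
tool_pos: [0.5865, -0.0421, 0.129]
tool_rot: [-179.8, -0.2, 102.0]
contact_force: [0.5, 0.1, -1.2]
width: 0.0163
finger_force: 79.7
```

Run:
```python
from h import *
P,R=pose();print(P,R.as_euler("xyz",degrees=True),env.get_obs()["qpos"].round(1))
c=cam("wrist"); np.savez("pics/w3.npz",*c,P)
im=vision.read_camera("wrist"); cv2.imwrite("pics/w3.png",im)
t=vision.read_camera("top"); cv2.imwrite("pics/t3.png",t)
u=np.array([np.cos(np.radians(101.8)),np.sin(np.radians(101.8))]);C=np.array([.542,.1665])
q=lambda x,y,z:[*(C+x*u+y*np.array([-u[1],u[0]])),z]
print("saddle ends/flange near edge/tip",p(c,[q(-.06,.012,.075),q(-.06,-.012,.075),q(-.045,0,.093),q(-.066,.06,.07),q(-.066,-.06,.07),P+R.apply([.1265,0,.0079])]).round(1))
o=np.zeros((480,800,3),np.uint8);o[:,:640]=im
cv2.imwrite("pics/w3.png",im)
```

```text
[ 0.58648504 -0.0421184   0.12902462] [-1.79806451e+02 -1.79552796e-01  1.02010222e+02] [-15.   24.1  90.9   0.1  65.3 -27.1]
saddle ends/flange near edge/tip [[ 297.8  -95. ]
 [ 359.1  -94.9]
 [ 328.6 -170.2]
 [ 181.6  -71.3]
 [ 475.5  -70.7]
 [ 329.3  -66.4]]
```

View pics/w3.png

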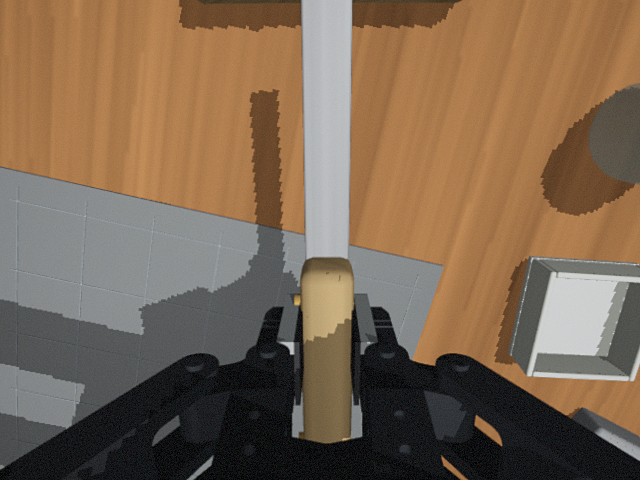

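The wrist view shows the bar aligned, with the mat, dish and jar clear, but the saddle is out of frame above. I'll check alignment with an overlay on the top and side views.

```bash
cat >> h.py <<'E'
YAW=101.8;C=np.array([.542,.167])
def q(x,y,z):
    a=np.radians(YAW);u=np.array([np.cos(a),np.sin(a)]);return [*(C+x*u+y*np.array([-u[1],u[0]])),z]
def overlay(name,im,x0,y0,ww,hh,f):
    c=cam(name); k=cv2.resize(im[y0:y0+hh,x0:x0+ww],None,fx=f,fy=f,interpolation=cv2.INTER_CUBIC)
    def pl(X,col,cl=True):
        v=((p(c,X)-[x0,y0]+.5)*f-.5).round().astype(np.int32); cv2.polylines(k,[v],cl,col,1)
    pl([q(-.08,-.075,.04),q(.08,-.075,.04),q(.08,.075,.04),q(-.08,.075,.04)],(0,0,255))
    pl([q(-.066,-.06,.07),q(.066,-.06,.07),q(.066,.06,.07),q(-.066,.06,.07)],(0,255,0))
    th=np.linspace(0,2*np.pi,60); pl([q(.045*np.cos(a),.045*np.sin(a),.093) for a in th],(255,0,0))
    for s in(1,-1): pl([q(-.067,s*.012,.084),q(-.053,s*.012,.084)],(0,255,255),False)
    P,R=pose()
    pl(P+R.apply([[.1265,-.008,.0104],[.1265,.008,.0104],[.04,.008,.0104],[.04,-.008,.0104]]),(255,0,255))
    return k
E
python3 - <<'E'
from h import *
c=cam("side");print(p(c,[q(0,0,.08),q(-.1,0,.08)]))
t=cv2.imread("pics/t3.png"); s=vision.read_camera("side"); cv2.imwrite("pics/s3.png",s)
x,y=p(c,[q(-.04,0,.08)])[0].astype(int)
o=np.zeros((600,800,3),np.uint8)
o[:,:400]=overlay("top",t,200,160,100,150,4)
o[:,400:]=overlay("side",s,x-50,y-75,100,150,4)
cv2.imwrite("pics/ov3.png",o)
E
```

```text
[[288.15885087 213.73468214]
 [313.73921809 221.70135752]]
```

View pics/ov3.png

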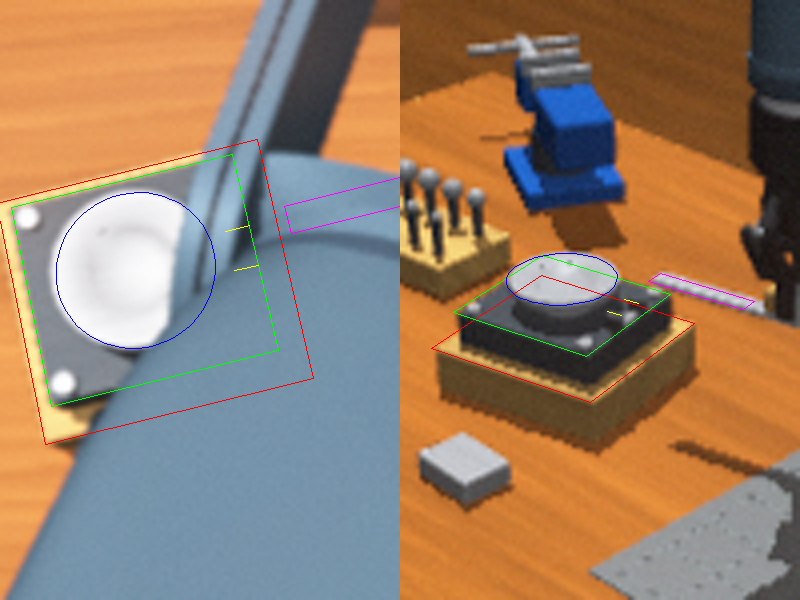

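Overlay and image agree in both views: the flange at top (135,270), the foot corners, and the bar tip at side (650,280). The block model is good, so I'll lower the bar to insertion height and check the offsets.

```bash
cat >> h.py <<'E'
def tipto(s,under,tilt=0,lat=0,tipx=.1265,uz=.0129):
    # TCP for bar tip (underside) at block x=s, height under, tilted tip-up
    T=Rn.from_euler("xyz",[180,0,YAW],degrees=True)*Rn.from_euler("y",tilt,degrees=True)
    return np.array(q(s,lat,under))-T.apply([tipx,0,uz])
def where():
    P,R=pose(); t=P+R.apply([.1265,0,.0129]); a=np.radians(YAW); d=t[:2]-C
    x=R.apply([1,0,0]); print("tip s,lat,under mm",(1e3*np.array([d@[np.cos(a),np.sin(a)],d@[-np.sin(a),np.cos(a)],t[2]])).round(1),"tilt",np.degrees(np.arcsin(x[2])).round(2),"yaw",np.degrees(np.arctan2(x[1],x[0])).round(2))
E
python3 -c "
from h import *
where();print(to(tipto(-.085,.0785,1),YAW,1))"
```

```text
tip s,lat,under mm [-90.9  -0.  117.3] tilt 0.04 yaw 101.85
(array([ 0.0057, -0.0001,  0.0409]), array([-0.13,  0.96,  0.05]))
```

Emit:
apply_moves --moves '[[[0.001,0,0.01],[0,0,0]],[[0.002,0,0.02],[0,0,0]],[[0.003,0,0.03],[0,0,0]],[[0.004,0,0.036],[0,0,0]],[[0.004,0,0.039],[0,0,0]],[[0.004,0,0.039],[0,0,0]],[[0.004,0,0.039],[0,0,0]]]'

```text
clock: 5.9
tool_pos: [0.5868, -0.0418, 0.0925]
tool_rot: [180.0, 0.0, 101.8]
contact_force: [0.4, -0.0, -1.0]
width: 0.0165
finger_force: 79.7
```

Run:
```python
from h import *
where();print(to(tipto(-.030,.0785,0),YAW,0))
s=vision.read_camera("side"); c=cam("side"); x,y=p(c,[q(-.07,0,.08)])[0].astype(int)
cv2.imwrite("pics/s4.png",cv2.resize(s[y-37:y+38,x-50:x+50],None,fx=8,fy=8,interpolation=cv2.INTER_CUBIC))
```

```text
tip s,lat,under mm [-87.1  -1.1  79.6] tilt -0.01 yaw 101.82
(array([ 0.0571, -0.0012,  0.0011]), array([0.03, 0.01, 0.02]))
```

View pics/s4.png

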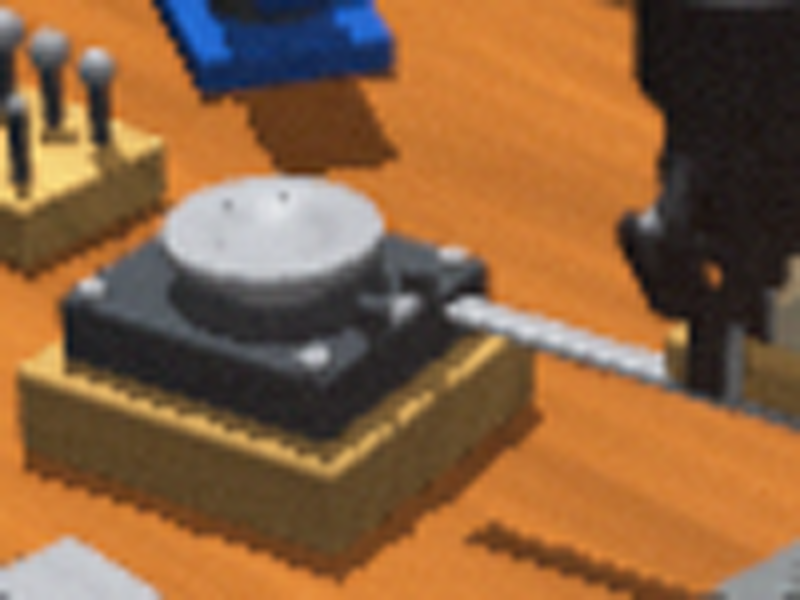

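The blade tip at (455,305) lines up with the saddle gap at about (400,305). Advancing gently.

Emit:
apply_moves --moves '[[[0.005,-0.001,0.001],[0,0,0]],[[0.01,-0.001,0.001],[0,0,0]],[[0.015,-0.001,0.001],[0,0,0]],[[0.02,-0.001,0.001],[0,0,0]],[[0.025,-0.001,0.001],[0,0,0]],[[0.03,-0.001,0.001],[0,0,0]],[[0.034,-0.001,0.001],[0,0,0]],[[0.038,-0.001,0.001],[0,0,0]],[[0.038,-0.001,0.001],[0,0,0]]]'

```text
clock: 6.85
tool_pos: [0.5776, -0.0042, 0.0913]
tool_rot: [-180.0, -0.0, 101.9]
contact_force: [-0.1, 0.0, -0.6]
width: 0.0164
finger_force: 79.7
```

```bash
python3 -c "
from h import *
where();print(env.get_obs()['contact_force'],to(tipto(-.030,.0785,0),YAW,0))"
```

```text
tip s,lat,under mm [-48.4   0.3  78.4] tilt 0.01 yaw 101.85
[-0.10901677  0.03906306 -0.64318052] (array([ 0.0184,  0.0002, -0.0001]), array([-0.01, -0.01,  0.05]))
```

Emit:
apply_moves --moves '[[[0.004,0,0],[0,0,0]],[[0.008,0,0],[0,0,0]],[[0.012,0,0],[0,0,0]],[[0.015,0,0],[0,0,0]],[[0.018,0,0],[0,0,0]],[[0.018,0,0],[0,0,0]],[[0.018,0,0],[0,0,0]]]'

```text
clock: 7.55
tool_pos: [0.5742, 0.0129, 0.0913]
tool_rot: [180.0, 0.0, 101.8]
contact_force: [-0.2, -0.3, -0.5]
width: 0.0162
finger_force: 79.7
```

```bash
python3 -c "
from h import *
where();print(env.get_obs()['contact_force'],env.get_obs()['qpos'].round(1))
# lever poses: contact of underside line tangent to saddle circle (centre s=-.06,z=.070,r=.005), pivot rotation about that circle centre
a=np.radians(YAW)
for th in (6,9,12,15,18,21,24):
    # bar underside offset 5 mm from circle centre; tip at along-distance L from tangent
    L=.030; t=np.radians(th)
    s=-.06+L*np.cos(t)-.005*np.sin(t); z=.070+L*np.sin(t)+.005*np.cos(t)
    top=z+.005*np.cos(t)
    print(th,'die',round((top-.085)*1e3,1),to(tipto(s,z,th),YAW,th), tipto(s,z,th)[2].round(4))
"
```

```text
tip s,lat,under mm [-30.9   0.1  78.4] tilt -0.01 yaw 101.84
[-0.15712279 -0.29877271 -0.5239425 ] [ -9.8  25.1  95.3  -0.   59.5 -21.7]
6 die -1.9 (array([-0.0004,  0.    ,  0.0136]), array([0.  , 6.01, 0.04])) 0.0777
9 die -0.4 (array([-0.0007,  0.    ,  0.0188]), array([0.  , 9.01, 0.04])) 0.0726
12 die 1.0 (array([-0.0007,  0.    ,  0.0239]), array([ 0.  , 12.01,  0.04])) 0.0674
15 die 2.4 (array([-0.0004,  0.    ,  0.029 ]), array([-0.  , 15.01,  0.04])) 0.0623
18 die 3.8 (array([0.0001, 0.    , 0.0341]), array([-0.  , 18.01,  0.04])) 0.0572
21 die 5.1 (array([0.0009, 0.    , 0.0392]), array([-0.  , 21.01,  0.04])) 0.0521
24 die 6.3 (array([0.002 , 0.    , 0.0442]), array([-0.  , 24.01,  0.04])) 0.0471
```

The tip is under the flange without contact. Levering now, rolling about the saddle.

```bash
cat >> h.py <<'E'
def lever(th,L):
    t=np.radians(th); s=-.06+L*np.cos(t)-.005*np.sin(t); z=.070+L*np.sin(t)+.005*np.cos(t)
    return (z+.005*np.cos(t)-.085)*1e3, to(tipto(s,z,th),YAW,th)
E
python3 -c "
from h import *
for th,L in((2,.031),(4,.0315),(6,.032),(8,.0325),(10,.033),(12,.0335),(14,.034),(16,.0345),(18,.035)): print(th,*lever(th,L))"
```

```text
2 -3.9242073320315263 (array([0.0013, 0.    , 0.0068]), array([0.  , 2.01, 0.04]))
4 -2.827030574461806 (array([0.0014, 0.    , 0.0101]), array([0.  , 4.01, 0.04]))
6 -1.7098702217523687 (array([0.0016, 0.    , 0.0134]), array([0.  , 6.01, 0.04]))
8 -0.574193531382175 (array([0.0018, 0.    , 0.0167]), array([0.  , 8.01, 0.04]))
10 0.5784673931307632 (array([0.0022, 0.    , 0.0199]), array([ 0.  , 10.01,  0.04]))
12 1.7465176497329926 (array([0.0027, 0.    , 0.0232]), array([ 0.  , 12.01,  0.04]))
14 2.9283017131486733 (array([0.0033, 0.    , 0.0263]), array([ 0.  , 14.01,  0.04]))
16 4.122105735069673 (array([0.004 , 0.    , 0.0295]), array([-0.  , 16.01,  0.04]))
18 5.326159966074703 (array([0.0049, 0.    , 0.0326]), array([-0.  , 18.01,  0.04]))
```

Emit:
apply_moves --moves '[[[0.001,0,0.003],[0,1,0]],[[0.001,0,0.007],[0,2,0]],[[0.0014,0,0.01],[0,4,0]],[[0.0016,0,0.0134],[0,6,0]],[[0.0018,0,0.0167],[0,8,0]],[[0.0022,0,0.0199],[0,10,0]],[[0.0027,0,0.0232],[0,12,0]],[[0.0027,0,0.0232],[0,12,0]]]'

```text
clock: 8.35
tool_pos: [0.5736, 0.0145, 0.0673]
tool_rot: [-180.0, -12.1, 101.7]
contact_force: [0.1, -0.1, 0.7]
width: 0.0165
finger_force: 80.0
```

```bash
python3 -c "
from h import *
where();o=env.get_obs();print(o['contact_force'],o['ft_torque'],o['qpos'].round(1))
for th,L in((12,.0335),(14,.034),(16,.0345),(18,.035),(20,.035),(22,.035),(24,.035),(25,.035)): print(th,*lever(th,L))"
```

```text
tip s,lat,under mm [-29.3   0.   81.3] tilt 12.11 yaw 101.69
[ 0.07013213 -0.08669228  0.67565775] [-0.07175336 -0.04377273  0.02009854] [-16.3  28.8  94.4  12.   63.  -34. ]
12 1.7465176497329926 (array([ 0.0012,  0.0003, -0.0006]), array([-0.02, -0.11, -0.11]))
14 2.9283017131486733 (array([0.0011, 0.0003, 0.0026]), array([-0.02,  1.89, -0.11]))
16 4.122105735069673 (array([0.0011, 0.0003, 0.0059]), array([-0.01,  3.89, -0.11]))
18 5.326159966074703 (array([0.0013, 0.0003, 0.0091]), array([-0.01,  5.89, -0.11]))
20 6.3676312242575 (array([0.001 , 0.0003, 0.0123]), array([-0.01,  7.89, -0.11]))
22 7.383069315224796 (array([0.0009, 0.0003, 0.0156]), array([-0.01,  9.89, -0.11]))
24 8.371237084079011 (array([0.0009, 0.0003, 0.0188]), array([-1.000e-02,  1.189e+01, -1.100e-01]))
25 8.854717031290981 (array([0.0009, 0.0003, 0.0204]), array([-0.  , 12.89, -0.11]))
```

Emit:
apply_moves --moves '[[[0.001,0,0.001],[0,1,0]],[[0.001,0,0.0026],[0,2,0]],[[0.001,0,0.0042],[0,3,0]],[[0.001,0,0.0059],[0,4,0]],[[0.001,0,0.0075],[0,5,0]],[[0.001,0,0.0091],[0,6,0]],[[0.001,0,0.0091],[0,6,0]]]'

```text
clock: 9.05
tool_pos: [0.5742, 0.0161, 0.0605]
tool_rot: [179.9, -17.8, 101.9]
contact_force: [-2.1, -5.9, 7.2]
width: 0.0161
finger_force: 81.0
```

```bash
python3 -c "
from h import *
where();o=env.get_obs();print(o['contact_force'],o['ft_torque'],o['qpos'].round(1))
for th,L in((18,.035),(20,.035),(22,.035),(24,.035),(25,.035),(26,.035)): print(th,*lever(th,L))"
```

```text
tip s,lat,under mm [-29.9  -0.5  86.8] tilt 17.79 yaw 101.88
[-2.11409646 -5.93208013  7.20255585] [-1.43980821  0.17246439  0.36452761] [-19.   30.8  93.6  16.8  65.8 -39.2]
18 5.326159966074703 (array([ 0.0012, -0.0006,  0.0022]), array([0.11, 0.21, 0.08]))
20 6.3676312242575 (array([ 0.0006, -0.0006,  0.0054]), array([0.11, 2.21, 0.08]))
22 7.383069315224796 (array([ 0.0002, -0.0006,  0.0086]), array([0.11, 4.21, 0.08]))
24 8.371237084079011 (array([-0.0002, -0.0006,  0.0118]), array([0.11, 6.21, 0.09]))
25 8.854717031290981 (array([-0.0003, -0.0006,  0.0135]), array([0.11, 7.21, 0.09]))
26 9.330930600609383 (array([-0.0004, -0.0006,  0.0151]), array([0.11, 8.21, 0.09]))
```

Emit:
apply_moves --moves '[[[0,0,0.0016],[0,1,0]],[[0,0,0.0032],[0,2,0]],[[0,0,0.0048],[0,3,0]],[[0,0,0.0064],[0,4,0]],[[0,0,0.008],[0,5,0]],[[0,0,0.0096],[0,6,0]],[[0,0,0.0112],[0,7,0]],[[0,0,0.0112],[0,7,0]]]'

```text
clock: 9.85
tool_pos: [0.5739, 0.0184, 0.0495]
tool_rot: [179.8, -24.7, 101.9]
contact_force: [-0.9, -8.7, 6.0]
width: 0.0161
finger_force: 81.2
```

Run:
```python
from h import *
where();o=env.get_obs();print(o['contact_force'],o['ft_torque'],o['qpos'].round(1))
s=vision.read_camera("side"); cv2.imwrite("pics/s5full.png",s);c=cam("side"); x,y=p(c,[q(-.07,0,.08)])[0].astype(int)
a=cv2.imread("pics/s3.png")
# die rise: vertical image shift of flange against the earlier side picture
u,v=p(c,[q(0,0,.09)])[0].astype(int); px=np.linalg.norm(p(c,[q(0,0,.093)])-p(c,[q(0,0,.103)]))
f=lambda k:cv2.cvtColor(cv2.resize(k,None,fx=8,fy=8,interpolation=cv2.INTER_CUBIC),cv2.COLOR_BGR2GRAY)
r=cv2.matchTemplate(f(s[v-22:v+18,u-22:u+18]),f(a[v-12:v+5,u-16:u+10]),cv2.TM_CCOEFF_NORMED)
m=np.unravel_index(r.argmax(),r.shape);print("rise mm",(80-m[0])/8/px*10,"dx px",(m[1]-48)/8,r.max())
cv2.imwrite("pics/s5.png",cv2.resize(s[y-37:y+38,x-50:x+50],None,fx=8,fy=8,interpolation=cv2.INTER_CUBIC))
```

```text
tip s,lat,under mm [-31.6  -0.6  90.5] tilt 24.67 yaw 101.92
[-0.91512832 -8.65497851  5.95589411] [-2.01984162  0.01117814  0.49709986] [-21.9  33.9  92.5  21.9  69.2 -44.5]
rise mm 2.7377082364287295 dx px 0.125 0.9777166
```

View pics/s5.png

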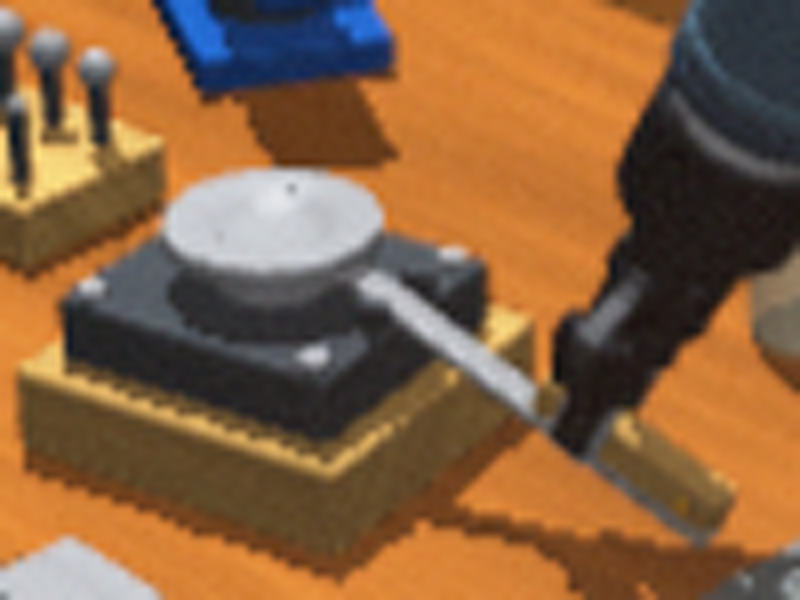

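The bar bears on the saddle and flange, with the tip hidden under the flange at (365,285) and the tail at (705,540). The die appears to have risen only about 3 mm, so I'll quantify the bar's true tilt.

Run:
```python
from h import *
c=cam("side"); x,y=p(c,[q(-.07,0,.08)])[0].astype(int)
def crop(X): return ((p(c,X)-[x-50,y-37]+.5)*8-.5).round()
for L in(.03,.034):
  for th in(15,18,21,24):
    t=np.radians(th); T=np.array([-np.cos(t),-np.sin(t)]) # towards tail in (s,z)
    s=-.06-.005*np.sin(t)-(.19-L)*np.cos(t); z=.07+.005*np.cos(t)-(.19-L)*np.sin(t)
    print(L,th,crop([q(s,.008,z),q(s,-.008,z)]).tolist(),"handle-top tail",crop([q(s-.025*np.sin(t),.009,z+.025*np.cos(t)),q(s-.025*np.sin(t),-.009,z+.025*np.cos(t))]).tolist())
# flange rim predicted for rises
for d in(0,3,5,7): print(d,crop([q(.045*np.cos(a),.045*np.sin(a),.093+d/1e3) for a in np.linspace(0,6.28,60)])[:,1].min(),)
P,R=pose();print("bar from tool",crop(P+R.apply([[-.0635,.008,.0129],[-.0635,-.008,.0129],[.1265,.008,.0129]])).tolist())
a=cv2.imread("pics/s3.png");s=cv2.imread("pics/s5full.png")
# column profile edge: topmost rim location along centre columns
u=int(p(c,[q(0,0,.093)])[0][0])
for n,k in(("before",a),("after",s)):
    g=cv2.cvtColor(k,cv2.COLOR_BGR2GRAY).astype(float)
    print(n,(y-37),g[y-37+10:y-37+30,u-3:u+4].mean(1).round().astype(int).tolist())
```

```text
0.03 15 [[714.0, 513.0], [735.0, 495.0]] handle-top tail [[729.0, 466.0], [752.0, 445.0]]
0.03 18 [[709.0, 529.0], [730.0, 511.0]] handle-top tail [[726.0, 484.0], [750.0, 463.0]]
0.03 21 [[703.0, 545.0], [723.0, 526.0]] handle-top tail [[723.0, 502.0], [746.0, 481.0]]
0.03 24 [[696.0, 560.0], [717.0, 541.0]] handle-top tail [[718.0, 519.0], [742.0, 498.0]]
0.034 15 [[706.0, 508.0], [726.0, 490.0]] handle-top tail [[720.0, 460.0], [744.0, 440.0]]
0.034 18 [[701.0, 524.0], [721.0, 505.0]] handle-top tail [[718.0, 478.0], [741.0, 458.0]]
0.034 21 [[695.0, 539.0], [715.0, 520.0]] handle-top tail [[715.0, 496.0], [738.0, 475.0]]
0.034 24 [[688.0, 553.0], [709.0, 535.0]] handle-top tail [[710.0, 512.0], [734.0, 492.0]]
0 179.0
3 172.0
5 168.0
7 164.0
bar from tool [[709.0, 533.0], [689.0, 552.0], [344.0, 246.0]]
before 182 [47, 64, 68, 81, 86, 84, 92, 93, 102, 112, 117, 132, 183, 206, 204, 211, 212, 207, 203, 203]
after 182 [47, 65, 71, 85, 88, 86, 93, 97, 103, 116, 123, 185, 210, 215, 217, 216, 212, 208, 207, 206]
```

The true bar tilt is about 20.5° with the tip roughly 31 mm past the saddle, and the die is at about 4–5 mm. I'll ease off, slide the tip nearer the stem, and lever again with a firmer grip.

Emit:
apply_moves --moves '[[[0,0,-0.002],[0,-1,0]],[[0,0,-0.005],[0,-2,0]],[[0,0,-0.008],[0,-4,0]],[[0,0,-0.009],[0,-4,0]],[[0.002,0,-0.009],[0,-4,0]],[[0.004,0,-0.009],[0,-4,0]],[[0.005,0,-0.009],[0,-4,0]],[[0.005,0,-0.009],[0,-4,0]]]' --force 115

```text
clock: 10.7
tool_pos: [0.5732, 0.0191, 0.0579]
tool_rot: [179.9, -20.6, 101.9]
contact_force: [1.7, -13.8, -11.2]
width: 0.016
finger_force: 112.7
```

```bash
python3 -c "
from h import *
where();o=env.get_obs();print(o['contact_force'],o['ft_torque'],o['qpos'].round(1))"
```

```text
tip s,lat,under mm [-28.2  -0.1  90.4] tilt 20.61 yaw 101.87
[  1.69928298 -13.78830807 -11.15270768] [-3.70501632 -0.74919101  0.11152686] [-20.1  31.8  93.2  18.9  67.3 -41.2]
```

Emit:
apply_moves --moves '[[[0,0,0.002],[0,0,0]],[[0,0,0.004],[0,0.5,0]],[[0,0,0.006],[0,1,0]],[[0,0,0.008],[0,2,0]],[[0,0,0.01],[0,3,0]],[[0,0,0.01],[0,3,0]]]'

```text
clock: 11.3
tool_pos: [0.5736, 0.0208, 0.0513]
tool_rot: [179.7, -23.5, 101.9]
contact_force: [-1.3, -21.0, 9.3]
width: 0.0155
finger_force: 115.9
```

```bash
cat >> h.py <<'E'
def rise(s):  # rim-edge shift (mm) of the flange's far edge against s3.png, sub-pixel
    c=cam("side"); u,v=p(c,[q(0,0,.093)])[0]; a=cv2.imread("pics/s3.png")
    pm=(p(c,[q(0,0,.093)])-p(c,[q(0,0,.103)]))[0,1]/10; out=[]
    for k in(a,s):
        g=cv2.cvtColor(k,cv2.COLOR_BGR2GRAY).astype(float)[int(v)-14:int(v),int(u)-6:int(u)+7]
        g=cv2.resize(g,None,fx=1,fy=20,interpolation=cv2.INTER_CUBIC); out.append(((g>160).argmax(0))/20)
    return (out[0]-out[1]).mean()/pm,(out[0]-out[1]).std()/pm
E
python3 -c "
from h import *
where();o=env.get_obs();print(o['contact_force'],o['ft_torque'])
print('prev',rise(cv2.imread('pics/s5full.png')))
s=vision.read_camera('side');cv2.imwrite('pics/s6full.png',s);print(rise(s))"
```

```text
tip s,lat,under mm [-28.5  -0.8  90. ] tilt 23.55 yaw 101.94
[ -1.34979994 -20.96426235   9.25976732] [-2.92724501  0.30340223  0.91727003]
prev (np.float64(3.7103413184204626), np.float64(0.4014717722873495))
(np.float64(4.356840184508877), np.float64(0.8166033454293662))
```

Emit:
apply_moves --moves '[[[0,0,0.002],[0,1,0]],[[-0.0005,0,0.004],[0,2,0]],[[-0.001,0,0.006],[0,3,0]],[[-0.001,0,0.008],[0,4,0]],[[-0.001,0,0.01],[0,5,0]],[[-0.001,0,0.01],[0,5,0]]]'

```text
clock: 11.95
tool_pos: [0.5734, 0.0235, 0.0423]
tool_rot: [179.7, -28.5, 102.0]
contact_force: [-1.8, -24.4, 14.4]
width: 0.0157
finger_force: 116.9
```

```bash
python3 -c "
from h import *
where();o=env.get_obs();print(o['contact_force'],o['ft_torque'],o['qpos'].round(1))
s=vision.read_camera('side');cv2.imwrite('pics/s7full.png',s);print(rise(s))"
```

```text
tip s,lat,under mm [-29.6  -1.1  91.4] tilt 28.55 yaw 101.98
[ -1.79860309 -24.36479562  14.37428085] [-2.20440462  0.40273576  1.22225171] [-23.2  35.7  92.1  24.6  71.  -47.1]
(np.float64(7.167704819675894), np.float64(0.5464945451652669))
```

Emit:
apply_moves --moves '[[[0,0,0.001],[0,0.5,0]],[[-0.0005,0,0.002],[0,1,0]],[[-0.0005,0,0.002],[0,1,0]]]'

```text
clock: 12.3
tool_pos: [0.5735, 0.0237, 0.0418]
tool_rot: [179.6, -29.5, 102.1]
contact_force: [-5.7, -25.3, 23.1]
width: 0.0156
finger_force: 118.2
```

Run:
```python
from h import *
where();o=env.get_obs();print(o['contact_force'],o['ft_torque'])
s=vision.read_camera('side');cv2.imwrite('pics/s8full.png',s);print(rise(s))
c=cam("side"); x,y=p(c,[q(-.07,0,.08)])[0].astype(int)
cv2.imwrite("pics/s8.png",cv2.resize(s[y-37:y+38,x-50:x+50],None,fx=8,fy=8,interpolation=cv2.INTER_CUBIC))
```

```text
tip s,lat,under mm [-30.2  -1.1  92.9] tilt 29.5 yaw 102.07
[ -5.66157985 -25.28700159  23.07428652] [-2.16175724  0.84772096  1.47343054]
(np.float64(7.26608508190674), np.float64(0.39999304986956985))
```

View pics/s8.png

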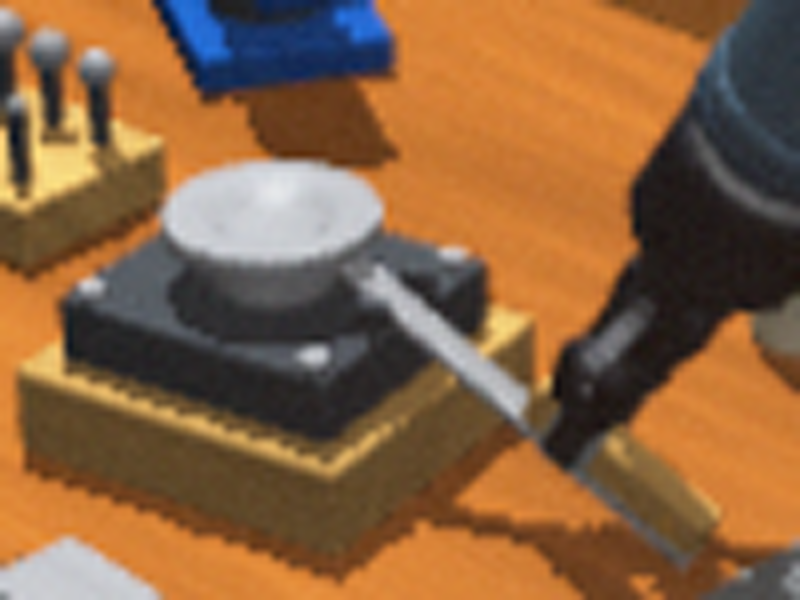

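The die stands about 7.3 mm or more above its start, with the rim top moved from y=179 to y=160. The tail is close to the bench at (685,565), so I stop levering, unload and withdraw.

Emit:
apply_moves --moves '[[[0,0,-0.002],[0,-1,0]],[[0,0,-0.004],[0,-2,0]],[[0,0,-0.006],[0,-3.5,0]],[[0,0,-0.008],[0,-5,0]],[[0,0,-0.01],[0,-6.5,0]],[[0,0,-0.012],[0,-8,0]],[[0,0,-0.014],[0,-9.5,0]],[[0,0,-0.015],[0,-11,0]],[[0,0,-0.015],[0,-11,0]]]'

```text
clock: 13.25
tool_pos: [0.5747, 0.0215, 0.0543]
tool_rot: [179.6, -18.9, 101.9]
contact_force: [2.1, -9.6, 10.9]
width: 0.0158
finger_force: 115.4
```

```bash
python3 -c "
from h import *
where();o=env.get_obs();print(o['contact_force'],o['ft_torque'])
s=vision.read_camera('side');cv2.imwrite('pics/s9full.png',s);print(rise(s))"
```

```text
tip s,lat,under mm [-25.2  -2.1  82.9] tilt 18.86 yaw 101.9
[ 2.13545791 -9.6496536  10.87562416] [ 0.22274107  0.01713523 -0.00155499]
(np.float64(7.167704819675895), np.float64(0.35941716146388025))
```

Emit:
apply_moves --moves '[[[-0.003,0,-0.001],[0,0,0]],[[-0.006,0,-0.0025],[0,0,0]],[[-0.01,0,-0.003],[0,0,0]],[[-0.014,0,-0.0035],[0,0,0]],[[-0.018,0,-0.004],[0,0,0]],[[-0.022,0,-0.0045],[0,0,0]],[[-0.022,0,-0.0045],[0,0,0]]]'

```text
clock: 14.0
tool_pos: [0.5767, -0.0001, 0.0479]
tool_rot: [-180.0, -19.0, 101.8]
contact_force: [0.4, -0.2, 1.9]
width: 0.0158
finger_force: 114.0
```

```bash
python3 -c "
from h import *
where();o=env.get_obs();print(o['contact_force'],o['ft_torque'])
s=vision.read_camera('side');cv2.imwrite('pics/s10full.png',s);print(rise(s))"
```

```text
tip s,lat,under mm [-46.9   0.2  76.9] tilt 19.0 yaw 101.79
[ 0.43132939 -0.23792343  1.89315718] [ 0.20435195  0.07465581 -0.04353069]
(np.float64(7.223922112379234), np.float64(0.3833508262003961))
```

Emit:
apply_moves --moves '[[[-0.0095,0,-0.0033],[0,0,0]],[[-0.019,0,-0.0065],[0,0,0]],[[-0.0285,0,-0.0098],[0,0,0]],[[-0.038,0,-0.013],[0,0,0]],[[-0.0475,0,-0.0163],[0,0,0]],[[-0.057,0,-0.0196],[0,0,0]],[[-0.057,0,-0.0196],[0,0,0]]]'

```text
clock: 14.75
tool_pos: [0.5897, -0.0605, 0.0481]
tool_rot: [180.0, -18.9, 101.7]
contact_force: [-0.0, 0.1, -0.3]
width: 0.0153
finger_force: 113.5
```

```bash
python3 -c "
from h import *
where();P,R=pose();print(P,env.get_obs()['contact_force'])
print(to([.527,-.12,.12],100,4)); print(to([.517,-.22,.09],98,4))"
```

```text
tip s,lat,under mm [-108.6   -0.3   77. ] tilt 18.95 yaw 101.74
[ 0.58966774 -0.06047961  0.04814791] [-0.02692638  0.11185613 -0.34105982]
(array([-0.0197, -0.0734, -0.0828]), array([ -0.32, -14.95,   1.71]))
(array([-0.1201, -0.1036, -0.0856]), array([ -0.71, -14.94,   3.67]))
```

Emit:
apply_moves --moves '[[[0.004,0,-0.02],[0,-1,0]],[[0.008,-0.005,-0.045],[0,-2.5,0]],[[-0.005,-0.018,-0.065],[0,-4.5,0.5]],[[-0.02,-0.033,-0.08],[0,-6.5,1]],[[-0.038,-0.048,-0.09],[0,-8.5,1.6]],[[-0.056,-0.062,-0.097],[-0.2,-10.5,2.2]],[[-0.075,-0.076,-0.101],[-0.4,-12,2.8]],[[-0.094,-0.09,-0.104],[-0.6,-13.5,3.3]],[[-0.1136,-0.1036,-0.1046],[-0.7,-14.9,3.7]],[[-0.1136,-0.1036,-0.1046],[-0.7,-14.9,3.7]]]'

```text
clock: 15.75
tool_pos: [0.5151, -0.2198, 0.1102]
tool_rot: [-179.9, -4.0, 97.9]
contact_force: [-0.1, 0.2, -0.9]
width: 0.0155
finger_force: 113.4
```

Run:
```python
from h import *
P,R=pose();print(P,R.as_euler("xyz",degrees=True),env.get_obs()['contact_force'])
s=vision.read_camera('side');cv2.imwrite('pics/s11full.png',s);print(rise(s))
# bar pitch relative to tool from wrist picture: handle front top edge and blade, apparent blade width near the picture's top vs at the handle
c=cam("wrist");im=vision.read_camera("wrist");cv2.imwrite("pics/w11.png",im);np.savez("pics/w11.npz",*c)
old=cv2.imread("pics/w3.png")
def width(k,row):
    g=cv2.GaussianBlur(k,(3,3),0)[row-2:row+3].astype(float).mean(0)
    d=np.abs(np.diff(g,axis=0)).sum(1); l=270+d[270:328].argmax(); r=330+d[330:390].argmax(); return l,r
for row in(5,60,120,180,230): print(row,"level grip",width(old,row),"now",width(im,row))
```

```text
[ 0.51514448 -0.21977049  0.11022708] [-179.88672749   -4.02625061   97.9386231 ] [-0.14927883  0.22940048 -0.89480969]
(np.float64(7.350411020961749), np.float64(0.4707673819652062))
5 level grip (np.int64(301), np.int64(351)) now (np.int64(299), np.int64(348))
60 level grip (np.int64(302), np.int64(350)) now (np.int64(300), np.int64(348))
120 level grip (np.int64(303), np.int64(349)) now (np.int64(284), np.int64(347))
180 level grip (np.int64(304), np.int64(348)) now (np.int64(303), np.int64(347))
230 level grip (np.int64(305), np.int64(348)) now (np.int64(289), np.int64(347))
```

Emit:
apply_moves --moves '[[[0.001,0,0.015],[0,0,0]],[[0.002,0,0.035],[0,0,0]],[[0.004,0,0.055],[0,0,0]],[[0.005,0,0.07],[0,0,0]],[[0.006,0,0.08],[0,0,0]],[[0.006,0,0.086],[0,0,0]],[[0.006,0,0.09],[0,0,0]],[[0.006,0,0.09],[0,0,0]]]'

```text
clock: 16.65
tool_pos: [0.515, -0.206, 0.0208]
tool_rot: [-180.0, -4.1, 98.1]
contact_force: [0.9, -0.3, -1.1]
width: 0.0154
finger_force: 113.4
```

Emit:
apply_moves --moves '[[[0,0,0.0005],[0,0,0]],[[0,0,0.001],[0,0,0]],[[0,0,0.0015],[0,0,0]],[[0,0,0.002],[0,0,0]],[[0,0,0.002],[0,0,0]]]'

```text
clock: 17.15
tool_pos: [0.5152, -0.2062, 0.0195]
tool_rot: [-180.0, -4.0, 98.1]
contact_force: [-0.8, 1.5, 4.7]
width: 0.0155
finger_force: 114.1
```

```bash
python3 -c "
from h import *
o=env.get_obs();print(o['contact_force'],o['ft_torque'],o['tool_pos'])"
```

```text
[-0.78612071  1.54384318  4.67666883] [-0.21123374  0.10362423  0.01128275] [ 0.51521204 -0.20616181  0.01950773]
```

The moment shows the tail touching first, so I tilt the tip down slightly and settle.

Emit:
apply_moves --moves '[[[0,0,0],[0,-1,0]],[[0,0,0.0005],[0,-2,0]],[[0,0,0.001],[0,-3,0]],[[0,0,0.0015],[0,-3.5,0]],[[0,0,0.002],[0,-4,0]],[[0,0,0.002],[0,-4,0]]]'

```text
clock: 17.75
tool_pos: [0.5146, -0.2054, 0.0166]
tool_rot: [-179.9, -0.1, 98.1]
contact_force: [0.4, 0.8, -1.6]
width: 0.0153
finger_force: 113.4
```

```bash
python3 -c "
from h import *
o=env.get_obs();print(o['contact_force'],o['ft_torque'],o['tool_pos'],o['tool_rot'])"
```

```text
[ 0.35689868  0.81419649 -1.5519462 ] [0.03654259 0.04995218 0.04586525] [ 0.51461723 -0.2053527   0.01660775] [-1.79922751e+02 -9.24247163e-02  9.80939462e+01]
```

Emit:
apply_moves --moves '[[[0,0,0.0005],[0,0,0]],[[0,0,0.001],[0,0,0]],[[0,0,0.0015],[0,0,0]],[[0,0,0.0015],[0,0,0]]]'

```text
clock: 18.15
tool_pos: [0.5149, -0.2058, 0.0155]
tool_rot: [-180.0, -0.1, 98.1]
contact_force: [-1.0, 0.8, 1.0]
width: 0.0156
finger_force: 113.7
```

```bash
python3 -c "
from h import *
o=env.get_obs();print(o['contact_force'],o['ft_torque'],o['tool_pos'],o['tool_rot'])"
```

```text
[-1.02554641  0.8064936   1.0117485 ] [-0.01175628  0.05711039  0.0003202 ] [ 0.51490399 -0.20584911  0.01551706] [-1.79958777e+02 -8.84372838e-02  9.80565335e+01]
```

Emit:
apply_moves --moves '[[[0,0,0],[0,0,0]],[[0,0,0],[0,0,0]],[[0,0,0],[0,0,0]],[[0,0,0],[0,0,0]],[[0,0,0],[0,0,0]],[[0,0,0],[0,0,0]],[[0,0,0],[0,0,0]],[[0,0,0],[0,0,0]]]' --grip 1 --force 20

```text
clock: 18.95
tool_pos: [0.5148, -0.2057, 0.0153]
tool_rot: [-179.9, -0.1, 98.1]
contact_force: [-0.0, -0.1, -0.1]
width: 0.0853
finger_force: 0.0
```

Emit:
apply_moves --moves '[[[0,0,-0.01],[0,0,0]],[[0,0,-0.025],[0,0,0]],[[0,0,-0.05],[0,0,0]],[[0,0,-0.08],[0,0,0]],[[0,0,-0.11],[0,0,0]],[[0,0,-0.14],[0,0,0]],[[0,0,-0.17],[0,0,0]],[[-0.02,0,-0.2],[0,0,0]],[[-0.02,0,-0.2],[0,0,0]],[[-0.02,0,-0.2],[0,0,0]]]'

```text
clock: 19.95
tool_pos: [0.518, -0.2262, 0.2164]
tool_rot: [180.0, -0.0, 98.0]
contact_force: [-0.1, 0.1, -2.0]
width: 0.0854
finger_force: 0.0
```

Run:
```python
from h import *
o=env.get_obs();print(o['contact_force'],o['tool_pos'],o['width'],o['clock'])
c=cam("wrist");im=vision.read_camera("wrist");cv2.imwrite("pics/w12.png",im)
h=cv2.cvtColor(im,cv2.COLOR_BGR2HSV)
X=w(c,[[0,0]],.027)
# wooden handle on the grey mat: saturated orange blob near the expected pixel
e=p(c,[[.5149,-.2058,.027]])[0];print("expect",e)
m=((h[...,1]>70)&(h[...,0]<30)&(h[...,2]>60)).astype(np.uint8)
n,l,st,ce=cv2.connectedComponentsWithStats(m)
for i in range(1,n):
    if st[i,4]>300: print(st[i].tolist(),ce[i].round(1),w(c,[ce[i]],.02)[0].round(3))
s=vision.read_camera('side');cv2.imwrite('pics/s12full.png',s);print("rise",rise(s))
```

```text
[-0.1081305   0.10858915 -1.96370914] [ 0.51795912 -0.22616745  0.21635711] 0.08536674340229082 19.95
expect [327.5904111  183.45244328]
[0, 0, 156, 405, 55770] [ 74.1 187.2] [ 0.31  -0.239  0.02 ]
[469, 0, 171, 393, 46720] [570.7 210.8] [ 0.718 -0.201  0.02 ]
[312, 150, 26, 109, 2397] [326.3 203.3] [ 0.516 -0.223  0.02 ]
[184, 350, 287, 110, 20615] [319.  404.8] [ 0.537 -0.42   0.02 ]
rise (np.float64(7.195813466027564), np.float64(0.39602279725423306))
```

Run:
```python
from h import *
c=cam("wrist");R=Rn.from_euler("xyz",[180,0,98.1],degrees=True)
X=lambda x,z:np.array([.5148,-.2057,z])+R.apply([x,0,0])
print(p(c,[X(.0265,.027),X(-.0635,.027),X(-.0635,.002),X(.1265,.007)]).round(1))
im=cv2.imread("pics/w12.png");g=im.astype(int)
print("rows of blade end",[ (r,g[r,327].tolist()) for r in range(0,40,4)])
m=cv2.cvtColor(im,cv2.COLOR_BGR2HSV)
mm=((m[...,1]>70)&(m[...,0]<30)&(m[...,2]>60))[150:259,300:350]
for r in range(0,109,12): x=np.where(mm[r])[0]; print(150+r,300+x.min() if len(x) else None,300+x.max() if len(x) else None)
```

```text
[[329.3 151.8]
 [329.2 261.8]
 [329.1 252.1]
 [329.3  14.5]]
rows of blade end [(0, [139, 141, 136]), (4, [143, 141, 138]), (8, [141, 143, 138]), (12, [139, 139, 134]), (16, [174, 172, 169]), (20, [171, 170, 167]), (24, [171, 169, 166]), (28, [174, 172, 169]), (32, [171, 170, 168]), (36, [171, 169, 167])]
150 320 332
162 315 337
174 316 337
186 316 337
198 316 337
210 316 337
222 316 337
234 317 337
246 317 337
258 321 334
```

The bar lies flat where predicted: tip at row 14, handle at rows 150–259 and 22 px wide. The die holds at about +7.2 mm and the gripper is clear, so I hand in.

```bash
python3 -c "
from station import ticket
print(ticket.job_done())"
```

```text
the job is handed in; nothing more can be done
None
```

The job is handed in: the die was levered up about 7 mm by camera measurement, the bar lies flat on the mat, and no contact with the bystanders was seen, but the hand-in gave no verdict.

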